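# Find the stamped parts crate and push it to the dispatch line

### The job

With the fingertips, press the thumb tab of the left-hand crate (left as the robot faces the bench) down almost to the bench, so that the crate tips up steeply towards the robot (about 65 degrees) and its underside shows on the far side; hold it there a moment and let it down gently; then do the same with the right-hand crate. Then push the crate that is stamped underneath straight ahead, flat on the bench, until its far bottom edge lies on the white dispatch line, roughly square to it. Do not squeeze, lift or drop either crate; leave the other crate standing where it was and the rest of the bench undisturbed.

Things in the scene. Friction and masses are not known exactly. Their poses are not given: they have to be found in the camera images.
- crate_a: open parts crate, 90 (x) by 110 (y) mm, grey 4 mm walls on a steel base; near wall 105 mm high, sides and far wall 30, sides sloping up to the near wall; 0.3 kg (+-25%), loose. Origin: centre of its underside; x away from the robot (yaw within 0.15 rad), z up. Transformer fixed inside, x -36 to -8, y +-30, top z 31 mm. The STAMPED crate (mark hidden underneath); left or right by chance
- crate_b: open parts crate, 90 (x) by 110 (y) mm, grey 4 mm walls on a steel base; near wall 105 mm high, sides and far wall 30, sides sloping up to the near wall; 0.3 kg (+-25%), loose. Origin: centre of its underside; x away from the robot (yaw within 0.15 rad), z up. Transformer fixed inside, x -36 to -8, y +-30, top z 31 mm. The crate without a stamp, else the same
- stamp (a point): centre of the stamp: a round black ink mark 76 mm across with a blank bar across its middle, on the white-painted underside of the stamped crate, hidden while that stands flat, at the middle of the underside (the other underside is plain white)
- line: dispatch line: flat white tape strip stuck on the bench across the robot's view, beyond the crates, 50 mm wide (x) and 720 mm long (y), nothing to bump into. Origin at its centre on the bench; its x points away from the robot, square to the strip (yaw within 0.08 rad)
- crate_a_heel (a point): middle of crate_a's near bottom edge (x = -45 mm, z = 0): the edge it tips about, towards the robot, when its tab is pressed down.
- crate_a_toe (a point): middle of crate_a's far bottom edge (x = 45 mm, z = 0). The far wall above it, 30 mm high, inner face at x = 41 mm, can be pushed on from inside, low down (inner floor 9 mm up; bare for 45 mm before the wall)
- crate_a_tab (a point): point to press on top of crate_a's thumb tab (x = -67 mm, z = 105 mm). Tab 60 mm wide, x = -45 to -83, 6 mm thick, empty below, its last 5 mm turned up by 10 mm as a lip that keeps a fingertip from slipping off. Takes 3 to 9 N, less once tipping; swings about the near bottom edge; meets the bench at 69 degrees; let up, the crate swings back flat by its weight
- crate_b_heel (a point): middle of crate_b's near bottom edge (x = -45 mm, z = 0): the edge it tips about, towards the robot, when its tab is pressed down.
- crate_b_toe (a point): middle of crate_b's far bottom edge (x = 45 mm, z = 0). The far wall above it, 30 mm high, inner face at x = 41 mm, can be pushed on from inside, low down (inner floor 9 mm up; bare for 45 mm before the wall)
- crate_b_tab (a point): point to press on top of crate_b's thumb tab (x = -67 mm, z = 105 mm). Tab 60 mm wide, x = -45 to -83, 6 mm thick, empty below, its last 5 mm turned up by 10 mm as a lip that keeps a fingertip from slipping off. Takes 3 to 9 N, less once tipping; swings about the near bottom edge; meets the bench at 69 degrees; let up, the crate swings back flat by its weight
- flux: bystander: small capped bottle, 36 mm across, 85 mm tall, between the crates; origin at its foot
- spool: bystander: aluminium solder spool standing on end, 54 mm across, 40 mm tall, between the crates; origin at its foot
- driver: bystander: screwdriver 170 mm long, lying at the left; origin under its middle
- tape: bystander: roll of tape lying flat, 84 mm across, 20 mm high, at the right; origin at its foot
- jar: bystander: small jar, 52 mm across, 55 mm tall, at the left; origin at its foot
- heatsink: bystander: finned aluminium heat sink 60 by 50 by 30 mm, at the right; origin under its middle

How it is judged (in metres and radians):
On the way, in this order (a step that is already met when the one before it is completed fails the run):
1. the left-hand crate is held tipped up by more than 57 degrees (((world y of crate_a above 0 m and angle between crate_a's own z axis and vertical above 1 rad) or (world y of crate_b above 0 m and angle between crate_b's own z axis and vertical above 1 rad))), for 0.4 s.
2. the right-hand crate is held tipped up by more than 57 degrees (((world y of crate_a below 0 m and angle between crate_a's own z axis and vertical above 1 rad) or (world y of crate_b below 0 m and angle between crate_b's own z axis and vertical above 1 rad))), for 0.4 s.
3. the stamped crate stands flat with its far bottom edge on the line (x of crate_a_toe in the frame of line between -0.028 and 0.028 m and angle between the x axis of crate_a and the x axis of line, either way round below 0.35 rad and angle between crate_a's own z axis and vertical below 0.06 rad), for 0.2 s.
At the end, for the whole second after the job is handed in: The stamped crate stands flat and still, the middle of its far bottom edge within 28 mm of the line's centre line (the strip is 50 mm wide) and its yaw within 20 degrees of square to the line; the other crate stands flat and still within 50 mm of where it was (all of step 3 and angle between crate_b's own z axis and vertical below 0.06 rad and distance of crate_b_heel from where it was at the start of the episode below 0.05 m and linear speed of each of crate_a, crate_b below 0.02 m/s); the robot touches nothing.
It fails at once if a crate is lifted or carried (its near bottom edge leaves the bench by more than 15 mm) or turned over (past 80 degrees) (height (world z) of any of crate_a_heel, crate_b_heel above 0.015 m or angle between any of crate_a, crate_b's own z axis and vertical above 1.4 rad).
It fails at once if a crate is dropped back instead of being let down gently (it turns faster than 4 rad/s) (angular speed of any of crate_a, crate_b above 4 rad/s).
It fails at once if a crate is gripped or pressed hard (fingers against it with more than 100 N) (contact force between the fingers and crate_a above 100 N or contact force between the fingers and crate_b above 100 N).
It fails at once if the unstamped crate is pushed away (its near edge moves more than 50 mm) (distance of crate_b_heel from where it was at the start of the episode above 0.05 m).
It fails at once if another thing on the bench is moved by more than 30 mm (distance of any of flux, spool, driver, tape, jar, heatsink from where it was at the start of the episode above 0.03 m).
It also fails if it takes over 72 s, if anything falls off the work surface, if the arm or the gripper's body presses on something with over 40 N, if the wrist force passes 120 N, or if a joint passes its speed limit or range.

### The arm

A 7-joint arm with a two-finger parallel gripper is mounted at the origin on the work surface. World frame = base frame: x ahead of the robot, y to its left, z up, the work surface at z = 0. Lengths are in mm, angles in rad, forces in N, time in s.
With the tool pointing down it reaches from about 350 to 900 mm from the base axis. Payload 8.1 kg.
Tool frame: the origin (TCP) lies on the centre line of the jaws, within the pads' length; the fingertips stand 19 mm ahead of it and the grasp point (between the pads) is the TCP; z points along the fingers, y is the direction in which the jaws open and shut (so a half turn about z gives the same grasp; the last joint's range is limited). The gripper opens to 92 mm and grips with 3 to 60 N. Pads are 19 mm wide; open, the fingers measure 130 mm over their backs; the gripper's body (75 mm by 190 mm) begins 47 mm behind the grasp point.
Start: joints at [-1.277, 0.434, 0.025, 1.573, -0.012, 1.134, -0.075], TCP at [241.57, 576.441, 245.742] pointing down, gripper open.
Joint ranges: [-2.62, 2.62], [-0.44, 2.09], [-1.27, 1.32], [0.08, 2.57], [-1.32, 4.46], [0.12, 2], [-2.74, 2.74]. Speed limits (rad/s): [2.22, 2.22, 3.01, 3.01, 3.14, 3.14, 3.14].

### API

Orientations are given as a unit quaternion [x, y, z, w].
In Python, from plant import r gives the robot as it stands.
- The arm moves only by the tool servo_tool, never from a script. Its argument "motion" is one flat list of numbers, 7 for each row, row after row: the turn, a rotation vector about the tool's x, y, z in degrees, then the shift along the tool's x, y, z in mm, then the opening, from 0 (shut) to 1 (fully open). A call has 1 to 8 rows; each row shifts and turns the pose as measured when the row begins, along the tool's axes as they then stand; what a row does not reach is not made up. A row lasts 1/8 s, in which the tool goes at most 62.5 mm and 10.7 degrees, less where a joint would pass 70% of its speed; a pose out of reach is approached as far as the arm can. A call with a gripper value outside its range is refused whole. The fingers move at their own pace and stop on an object; "force" is the grip in N (left out, the last holds). Time passes only in rows, so rows that do not move let the fingers close. It gives the time, the measured TCP pose, the force and the opening at its end, in the units of the state.
- r.state(): the state, without advancing time (a new reading comes with each control period).
- r.get_image(name): name is "scene" or "side" or "wrist"; returns the picture (400x640x3 uint8, blue, green, red); there is no depth.
- r.camera_model(name): a dict with "K" (3x3 intrinsics, pixels), "k1" (the pictures are not rectified: a ray, as slopes to the right and down, at radius r is drawn at 1 + k1 r^2 times it, then the intrinsics apply), "rvec" (rotation vector, rad) and "tvec" (3), from world to camera coordinates, as OpenCV has them; the wrist camera has in their place "tool_from_camera" (4x4, takes a point from camera to tool coordinates, whose origin is the TCP and whose axes are the flange's). Camera axes: x right, y down, z forward; pixel columns grow to the right and rows downward; lengths in mm; the calibration is good to about 2 mm. A picture is of the moment at which its call begins: read the wrist's pose just before it. camera_model takes no time and is no camera call.
- r.finish_job(): hands the job in, once; it reports no verdict.
The state is a dict: "time": time; "joint_positions": joint angles; "dq": joint speeds; "effort": joint torques, N m; "tool_pos": TCP position; "tcp_rot": TCP orientation; "force": force on the tool from outside, world axes, zero at the start; "wrist_torque": the same for the moment, N m; "gripper_width": opening from 0.0 (shut) to 1.0 (fully open).
Only numpy, scipy, OpenCV 4.12 (cv2) and the standard library are available. Lean on these libraries where they do the work, as an engineer would, in place of code of your own. Each camera call takes 0.05 s, during which the arm holds its last target. There are 200 camera calls.

## Working session

There is one attempt and no reset: what is moved stays moved. The work goes in short steps, Python scripts to look and compute and a tool call to move; the robot and the scene stay as the last step left them, time stands still between calls to the robot, and variables do not carry over. Pictures are saved under pics/ and viewed, about 8 in all and at most 12, crops included, and the job is handed in when it is done.

Besides the shell and the picture viewer there is one more tool, called after "Request:" as name(argument=value, ...) on one line, values as JSON. servo_tool: Moves the arm, as the interface text tells. Its arguments: {"type":"object","properties":{"motion":{"type":"array","items":{"type":"number"}},"force":{"type":"number"}},"required":["motion"]}

```bash
ls; mkdir -p pics; python3 - <<'E'
from plant import r
import cv2,numpy as np
print(r.state())
for n in("scene","side"):
    cv2.imwrite(f"pics/{n}0.png",r.get_image(n)); print(n,r.camera_model(n))
print(r.camera_model("wrist"))
E
```

```text
pics
{'time': 0.0, 'joint_positions': array([-1.27657074,  0.43521769,  0.0249686 ,  1.57409789, -0.01156976,
        1.13398577, -0.07511198]), 'dq': array([-0.00020889, -0.00024487,  0.0003692 ,  0.00102444,  0.00061647,
        0.00052969,  0.00023614]), 'effort': array([-1.39799700e-03, -6.67866755e+01,  9.84391160e-01, -3.14473557e+01,
       -6.05462515e-02,  4.29730152e-02,  1.80437232e-04]), 'tool_pos': array([241.42976092, 575.96784123, 244.94788391]), 'tcp_rot': array([ 1.97145320e-01,  9.80373965e-01, -7.78935171e-04, -7.11927361e-05]), 'force': array([ 0.53310858, -0.50217426, -0.64044138]), 'wrist_torque': array([ 0.00907122, -0.02019122,  0.02620471]), 'gripper_width': 1.0032330620934982}
scene {'K': array([[382.85712372,   0.        , 318.3811585 ],
       [  0.        , 382.85712372, 198.37367212],
       [  0.        ,   0.        ,   1.        ]]), 'k1': 0.015224926378750574, 'rvec': array([ 1.51754193,  1.87181594, -0.89051156]), 'tvec': array([ 103.33000329, -301.51047688, 1628.0836979 ])}
side {'K': array([[516.29941847,   0.        , 318.78742931],
       [  0.        , 516.29941847, 205.20192585],
       [  0.        ,   0.        ,   1.        ]]), 'k1': 0.0011153526280740012, 'rvec': array([ 2.42640988, -0.46594592,  0.13893105]), 'tvec': array([-605.08560443,  227.85545841, 1244.83454054])}
{'K': array([[278.40428123,   0.        , 317.67360409],
       [  0.        , 278.40428123, 198.75970374],
       [  0.        ,   0.        ,   1.        ]]), 'k1': -0.03664933653261398, 'tool_from_camera': array([[-8.41054399e-04, -9.52570675e-01, -3.04316285e-01,
         8.24846759e+01],
       [ 9.99999132e-01, -4.92541730e-04, -1.22199461e-03,
        -4.72326947e-01],
       [ 1.01414776e-03, -3.04317049e-01,  9.52570263e-01,
        -1.39116782e+02],
       [ 0.00000000e+00,  0.00000000e+00,  0.00000000e+00,
         1.00000000e+00]])}
```

View pics/scene0.png

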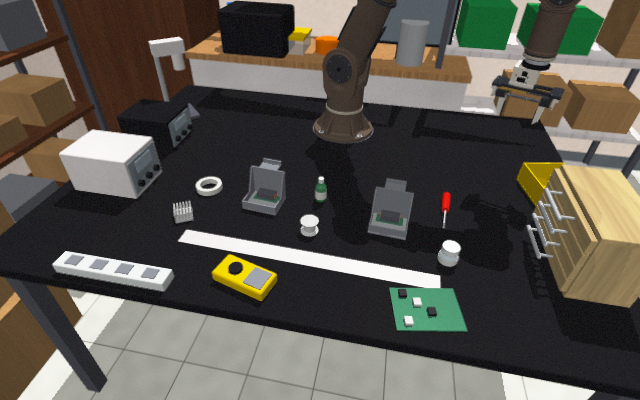

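View pics/side0.png

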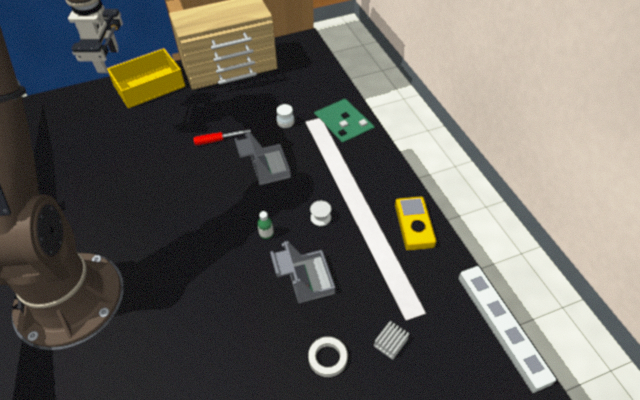

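```bash
cat > h.py <<'E'
import numpy as np,cv2
from scipy.spatial.transform import Rotation as R
def cam(r,name,st=None):
    m=r.camera_model(name)
    if name=="wrist":
        T=m["tool_from_camera"]; A=R.from_quat(st["tcp_rot"]).as_matrix()
        Rc=A@T[:3,:3]; c=A@T[:3,3]+st["tool_pos"]
    else:
        Rm=R.from_rotvec(m["rvec"]).as_matrix(); Rc=Rm.T; c=-Rm.T@m["tvec"]
    return m["K"],m["k1"],Rc,c
def ray(C,px):
    K,k1,Rc,c=C
    p=(np.atleast_2d(px).astype(float)-[K[0,2],K[1,2]])/[K[0,0],K[1,1]]
    q=p.copy()
    for _ in range(10): q=p/(1+k1*(q**2).sum(1,keepdims=True))
    return c,np.c_[q,np.ones(len(q))]@Rc.T
def onplane(C,px,z):
    c,d=ray(C,px); return c+d*((z-c[2])/d[:,2])[:,None]
def proj(C,P):
    K,k1,Rc,c=C
    p=(np.atleast_2d(P)-c)@Rc; q=p[:,:2]/p[:,2:]
    q=q*(1+k1*(q**2).sum(1,keepdims=True)); return q*K[0,0]+K[:2,2]
E
python3 -c "
from plant import r
from h import *
for n in('scene','side'):print(n,cam(r,n)[3],cam(r,n)[2][:,2])"
```

```text
scene [1459.03354013  175.64480688  769.81310407] [-0.77166299 -0.14478166 -0.61933391]
side [ 363.22270857 -787.42525152 1102.58354295] [ 0.21477204  0.58765582 -0.78008564]
```

The scene view shows the left crate at about (392,210) and the right one at about (265,188). The tape line runs from (180,237) to (440,282). The side view shows the left crate at about (268,160) and the right one at about (308,275). Next I'll enlarge both crates and measure the line.

```bash
python3 - <<'E'
from plant import r
from h import *
a=cv2.imread("pics/scene0.png");b=cv2.imread("pics/side0.png")
cr=lambda i,x,y:cv2.resize(cv2.convertScaleAbs(i[y:y+75,x:x+100],alpha=1.5,beta=10),None,fx=4,fy=4,interpolation=cv2.INTER_CUBIC)
cv2.imwrite("pics/c.png",np.vstack([np.hstack([cr(a,340,170),cr(b,215,120)]),np.hstack([cr(a,215,150),cr(b,258,235)])]))
for n,i in(("scene",a),("side",b)):
    C=cam(r,n); g=cv2.inRange(i,(190,190,190),(255,255,255))
    cs=cv2.findContours(g,0,1)[0]
    for c in cs:
        q=onplane(C,c[:,0],0)
        (cx,cy),(w,h),t=cv2.minAreaRect(q[:,:2].astype(np.float32))
        if max(w,h)>500 and min(w,h)<90: print(n,"line",cx,cy,w,h,t,cv2.boxPoints(((cx,cy),(w,h),t)).round().tolist())
E
```

```text
scene line 761.6666870117188 6.69110107421875 717.532958984375 49.89295196533203 88.40888214111328 [[727.0, -351.0], [777.0, -353.0], [797.0, 365.0], [747.0, 366.0]]
side line 764.7073364257812 10.895172119140625 720.7192993164062 49.915557861328125 88.29010009765625 [[729.0, -349.0], [779.0, -350.0], [800.0, 370.0], [751.0, 372.0]]
```

View pics/c.png

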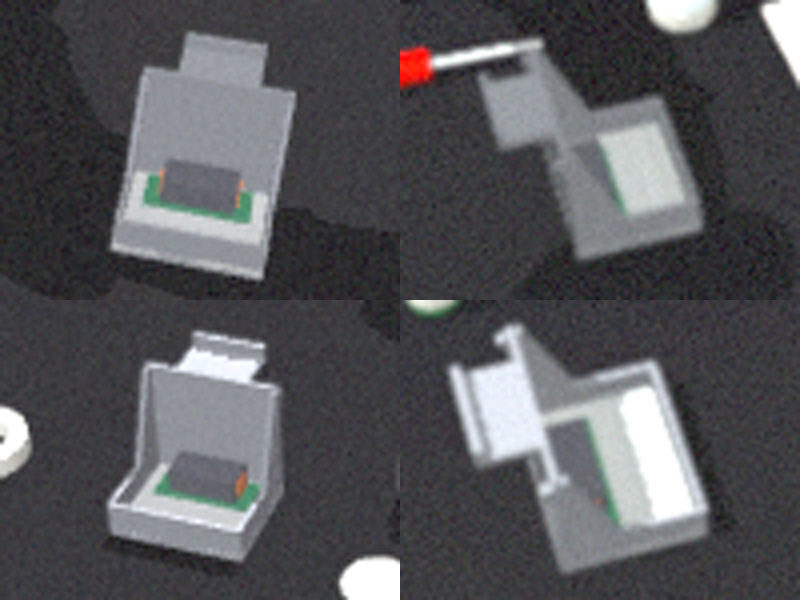

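The left crate's far bottom corners in the scene crop are at (112,248) and (262,278). The right crate's are at (110,530) and (242,560), and the side-view bottom corners are visible too. I'll convert these to positions.

```bash
python3 - <<'E'
from plant import r
from h import *
S=cam(r,"scene");D=cam(r,"side")
def f(C,o,pts,z): 
    return onplane(C,np.array(pts)/4+np.array(o)-.375,z)[:,:2].round(1).tolist()
print("L far bot (+,-)",f(S,(340,170),[(262,278),(112,248)],0))
print("L near top z105",f(S,(340,170),[(295,93),(145,68)],105))
print("L side farR,nearR",f(D,(215,120),[(300,230),(178,258)],0),"farL top30",f(D,(215,120),[(262,98)],30),"tab back corners z105-115",f(D,(215,120),[(80,78),(100,148)],108))
print("R far bot",f(S,(215,150),[(242,260),(110,230)],0))
print("R near top",f(S,(215,150),[(282,85),(145,65)],105))
print("R side farR,nearR",f(D,(258,235),[(303,235),(165,272)],0),"farL top30",f(D,(258,235),[(258,62)],30),"tab back",f(D,(258,235),[(50,65),(80,168)],112))
E
```

```text
L far bot (+,-) [[630.2, 276.5], [622.4, 167.9]]
L near top z105 [[545.5, 281.6], [539.1, 173.6]]
L side farR,nearR [[627.0, 170.8], [537.9, 178.6]] farL top30 [[637.1, 278.6]] tab back corners z105-115 [[507.0, 267.7], [501.3, 197.5]]
R far bot [[608.1, -118.0], [596.0, -228.9]]
R near top [[519.5, -106.6], [516.7, -217.9]]
R side farR,nearR [[600.2, -223.3], [514.6, -215.6]] farL top30 [[614.0, -116.0]] tab back [[483.1, -124.3], [477.4, -195.7]]
```

```bash
cat >> h.py <<'E'
CR={"L":(np.array([539.,230.5]),-.078),"R":(np.array([514.,-163.5]),-.085)}  # heel xy, yaw
def goal(k,u,z):  # tip centre at u mm ahead of heel along crate x, tip height z -> TCP pos, rot
    h,y=CR[k]; p=h+u*np.array([np.cos(y),np.sin(y)])
    return np.r_[p,z+19], R.from_euler("z",y)*R.from_quat([0,1,0,0])
def step(st,g,n=1):
    p,q=g; A=R.from_quat(st["tcp_rot"] if isinstance(st,dict) else st[1])
    P=st["tool_pos"] if isinstance(st,dict) else st[0]
    return np.r_[(A.inv()*q).as_rotvec(degrees=True)/n, A.inv().apply(p-P)/n].round(1)
def tip(th):  # centre u, z of tip for crate tip angle th (deg)
    t=np.radians(th); uB=33-19*np.cos(t) if th<32 else 33-10/np.tan(t)
    uB-=2
    return -uB*np.cos(t)-105*np.sin(t)-9.5, 105*np.cos(t)-uB*np.sin(t)
E
python3 - <<'E'
from plant import r
from h import *
st=r.state()
print("above L",step(st,goal("L",-20,160)))
print([ (t,*np.round(tip(t),1)) for t in (0,10,20,30,40,50,60,65)])
S=cam(r,"scene")
for n,p in dict(flux=(320,206),spool=(309,233),jar=(448,263)).items(): print(n,onplane(S,p,0)[0,:2].round())
E
```

```text
above L [-1.000e-01 -0.000e+00 -1.830e+01 -3.890e+02 -2.098e+02  6.640e+01]
[(0, np.float64(-21.5), np.float64(105.0)), (10, np.float64(-39.8), np.float64(101.3)), (20, np.float64(-57.8), np.float64(94.2)), (30, np.float64(-74.6), np.float64(83.7)), (40, np.float64(-91.6), np.float64(68.2)), (50, np.float64(-104.5), np.float64(50.2)), (60, np.float64(-113.0), np.float64(30.7)), (65, np.float64(-115.8), np.float64(20.5))]
flux [537.   8.]
spool [665.   1.]
jar [698. 392.]
```

Request:
servo_tool(motion=[0, 0, 0, -48, -26, 5, 0, 0, 0, 0, -48, -26, 5, 0, 0, 0, 0, -48, -26, 5, 0, 0, 0, 0, -48, -26, 5, 0, 0, 0, 0, -48, -26, 5, 0, 0, 0, 0, -48, -26, 5, 0, 0, 0, 0, -48, -26, 5, 0, 0, 0, 0, -48, -26, 5, 0], force=20)

```text
time: 1.1
tool_pos: [519.3, 230.1, 201.2]
tcp_rot: [0.192, 0.981, -0.001, -0.002]
force: [-0.3, 0.7, 0.6]
gripper_width: 0.178
```

Request:
servo_tool(motion=[0, 0, -9, 0, 0, 0, 0, 0, 0, -9, 0, 0, 0, 0, 0, 0, 0, 0, 0, 0, 0])

```text
time: 1.48
tool_pos: [522.0, 223.3, 199.5]
tcp_rot: [0.038, 0.999, -0.003, -0.003]
force: [0.2, 0.8, 0.6]
gripper_width: 0.004
```

```bash
python3 - <<'E'
from plant import r
from h import *
st=r.state(); print(st["time"],st["tool_pos"],st["force"],st["gripper_width"]); print(step(st,goal("L",-20,125)))
st=r.state();i=r.get_image("wrist");cv2.imwrite("pics/w1.png",i)
C=cam(r,"wrist",st)
print(proj(C,[goal("L",-u,105)[0]-[0,0,19] for u in(0,33)]))
E
```

```text
1.475 [521.98349039 223.27539818 199.52320285] [0.15819043 0.81651323 0.59319819] 0.0035534578954943543
[-0.4 -0.3  0.2  3.3  8.9 55.5]
[[328.58923812 225.01620441]
 [329.11711969 189.99373607]]
```

View pics/w1.png

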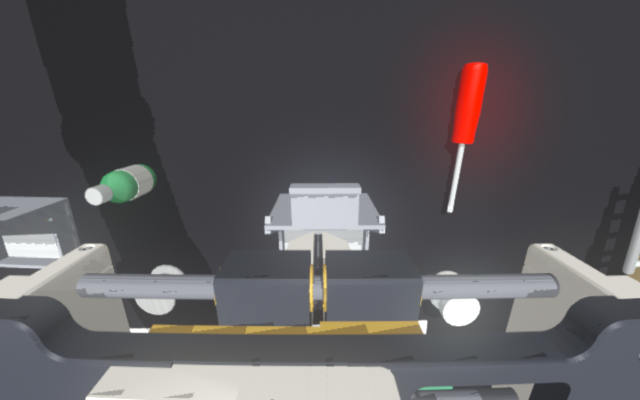

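The wrist view shows the left crate's tab at columns 291–360 and its lip at row ~190. My prediction was (329,190), so x is right and y needs to shift about 3 mm.

Request:
servo_tool(motion=[-0.4, -0.3, 0, 1.5, 3, 14, 0, 0, 0, 0, 1.5, 3, 14, 0, 0, 0, 0, 0, 0, 14, 0, 0, 0, 0, 0, 0, 6, 0, 0, 0, 0, 0, 0, 0, 0])

```text
time: 2.15
tool_pos: [518.4, 231.3, 149.0]
tcp_rot: [0.042, 0.999, 0.0, -0.0]
force: [-0.2, 0.8, 0.4]
gripper_width: 0.005
```

```bash
sed -i 's/539.,230.5/539.,227.5/' h.py; cat > s.py <<'E'
import sys
from plant import r
from h import *
k=sys.argv[1]; st=r.state(); print(st["time"],st["tool_pos"].round(1),st["force"].round(1))
h,y=CR[k]; d=st["tool_pos"][:2]-h; print("u,v,ztip",d@[np.cos(y),np.sin(y)],d@[-np.sin(y),np.cos(y)],st["tool_pos"][2]-19)
prev=None
for t in map(float,sys.argv[2:]):
    g=goal(k,*tip(t)); print(t,step(st if prev is None else prev,(g)) if prev is None else step((prev[0],prev[1].as_quat()),g)); prev=g
E
python3 s.py L 0 5 10 15 20 25 30
```

```text
2.15 [518.4 231.3 149. ] [-0.2  0.8  0.4]
u,v,ztip -20.829220555490615 2.155979009734153 129.96388340354392
0.0 [ 0.  -0.  -0.4  0.6 -2.2 25. ]
5.0 [0.  0.  0.  9.2 0.  1.5]
10.0 [0.  0.  0.  9.2 0.  2.3]
15.0 [ 0.   0.   0.   9.1 -0.   3.1]
20.0 [0.  0.  0.  8.9 0.  4. ]
25.0 [ 0.   0.   0.   8.6 -0.   4.8]
30.0 [ 0.   0.   0.   8.2 -0.   5.7]
```

Request:
servo_tool(motion=[0, 0, 0, 0, -2, 12, 0, 0, 0, 0, 0, 0, 7, 0, 0, 0, 0, 0, 0, 3, 0, 0, 0, 0, 0, 0, 3, 0])

```text
time: 2.65
tool_pos: [518.9, 229.1, 124.0]
tcp_rot: [0.042, 0.999, 0.001, 0.0]
force: [-12.3, -5.2, 39.9]
gripper_width: 0.004
```

```bash
python3 s.py L 0
```

```text
2.65 [518.9 229.1 124. ] [-12.3  -5.2  39.9]
u,v,ztip -20.14716429044374 0.055045475723754136 105.02544544239223
0.0 [ 0.1  0.  -0.4  1.4 -0.1  0. ]
```

Request:
servo_tool(motion=[0, 0, 0, 2, 0, 0, 0, 0, 0, 0, 5, 0, 1, 0, 0, 0, 0, 5, 0, 1, 0, 0, 0, 0, 5, 0, 1.2, 0])

```text
time: 3.15
tool_pos: [502.7, 230.7, 121.6]
tcp_rot: [0.043, 0.999, 0.001, 0.002]
force: [0.9, -1.0, 1.4]
gripper_width: 0.009
```

```bash
python3 s.py L 10 15 20 25
```

```text
3.15 [502.7 230.7 121.6] [ 0.9 -1.   1.4]
u,v,ztip -36.43859642037701 0.3343708570324769 102.63466314637316
10.0 [ 0.2  0.2 -0.5  3.4 -0.4  1.3]
15.0 [ 0.   0.   0.   9.1 -0.   3.1]
20.0 [0.  0.  0.  8.9 0.  4. ]
25.0 [ 0.   0.   0.   8.6 -0.   4.8]
```

```bash
cat > v.py <<'E'
import sys
from plant import r
from h import *
x1,y1,x2,y2=map(int,sys.argv[2:6])
a=r.get_image("scene");b=r.get_image("side")
cr=lambda i,x,y:cv2.resize(cv2.convertScaleAbs(i[y:y+100,x:x+100],alpha=1.5,beta=10),None,fx=4,fy=4,interpolation=cv2.INTER_CUBIC)
cv2.imwrite(sys.argv[1],np.hstack([cr(a,x1,y1),cr(b,x2,y2)]))
E
python3 v.py pics/d.png 340 150 205 100
```

```text
(no output)
```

View pics/d.png

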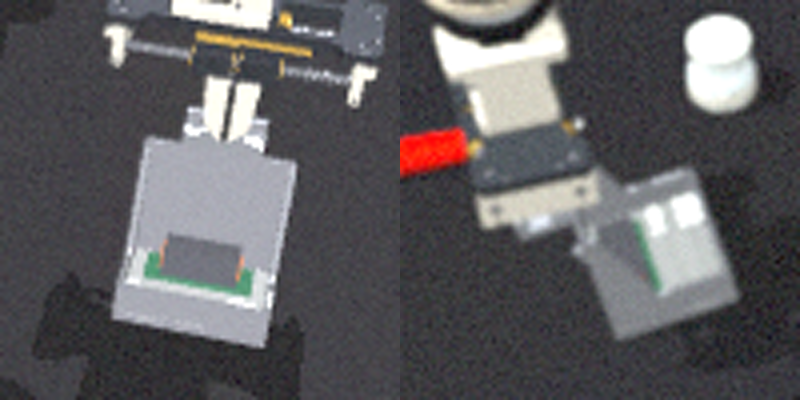

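The tip sits on the tab, and the crate is tipped a few degrees and following. I'll continue along the arc.

Request:
servo_tool(motion=[0, 0, -0.4, 4, 0, 1.4, 0, 0, 0, 0, 4.5, 0, 1.7, 0, 0, 0, 0, 4.5, 0, 1.7, 0, 0, 0, 0, 4.5, 0, 2, 0, 0, 0, 0, 4.4, 0, 2.2, 0, 0, 0, 0, 4.3, 0, 2.4, 0])

```text
time: 4.0
tool_pos: [474.0, 232.9, 109.4]
tcp_rot: [0.039, 0.999, 0.001, 0.001]
force: [-0.8, -0.6, 2.4]
gripper_width: 0.005
```

```bash
python3 s.py L 25 30 35 40 45
```

```text
4.0 [474.  232.9 109.4] [-0.8 -0.6  2.4]
u,v,ztip -65.24986325057424 0.31800946358096716 90.3812731837009
25.0 [ 0.1  0.1  0.   1.1 -0.3  1. ]
30.0 [ 0.   0.   0.   8.2 -0.   5.7]
35.0 [0.  0.  0.  8.8 0.  7.2]
40.0 [ 0.   0.   0.   8.2 -0.   8.3]
45.0 [ 0.   0.   0.   7.  -0.   8.8]
```

Request:
servo_tool(motion=[0, 0, 0, 3.5, 0, 3, 0, 0, 0, 0, 4.2, 0, 3, 0, 0, 0, 0, 4.4, 0, 3.5, 0, 0, 0, 0, 4.4, 0, 3.7, 0, 0, 0, 0, 4.1, 0, 4.1, 0, 0, 0, 0, 4.1, 0, 4.2, 0])

```text
time: 4.75
tool_pos: [446.4, 234.9, 85.9]
tcp_rot: [0.039, 0.999, 0.001, 0.0]
force: [-0.1, 0.9, 0.4]
gripper_width: 0.003
```

```bash
python3 s.py L 40 45 50 55 60 63 65
```

```text
4.75 [446.4 234.9  85.9] [-0.1  0.9  0.4]
u,v,ztip -92.84871125885186 0.19409066546698822 66.88146126244642
40.0 [ 0.1  0.   0.  -1.2 -0.2 -1.3]
45.0 [ 0.   0.   0.   7.  -0.   8.8]
50.0 [0.  0.  0.  5.9 0.  9.2]
55.0 [ 0.   0.   0.   4.8 -0.   9.6]
60.0 [0.  0.  0.  3.8 0.  9.9]
63.0 [0.  0.  0.  1.8 0.  6.1]
65.0 [ 0.   0.   0.   1.  -0.   4.1]
```

Request:
servo_tool(motion=[0, 0, 0, 3, 0, 4, 0, 0, 0, 0, 3, 0, 4.5, 0, 0, 0, 0, 2.9, 0, 4.6, 0, 0, 0, 0, 2.6, 0, 4.8, 0, 0, 0, 0, 2.4, 0, 4.8, 0, 0, 0, 0, 2, 0, 4.9, 0])

```text
time: 5.5
tool_pos: [429.2, 236.4, 56.1]
tcp_rot: [0.039, 0.999, 0.001, -0.0]
force: [-0.3, -0.1, 0.1]
gripper_width: 0.007
```

```bash
python3 s.py L 55 60 63 65; python3 v.py pics/e.png 340 130 185 90
```

```text
5.5 [429.2 236.4  56.1] [-0.3 -0.1  0.1]
u,v,ztip -110.1461503111558 0.296828241865411 37.063569812423424
55.0 [ 0.1 -0.   0.  -0.9 -0.3 -3.5]
60.0 [0.  0.  0.  3.8 0.  9.9]
63.0 [0.  0.  0.  1.8 0.  6.1]
65.0 [ 0.   0.   0.   1.  -0.   4.1]
```

View pics/e.png

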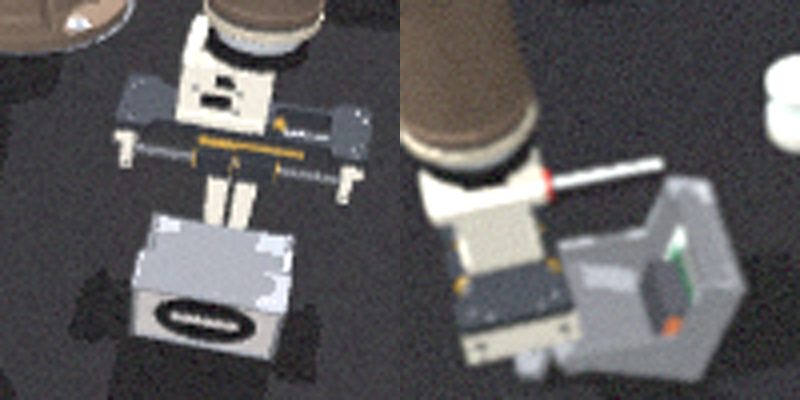

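The left crate is held up at about 57° and the stamp shows at around (205,320) in the crop, so the left crate is crate_a. I'll press a little further and hold.

Request:
servo_tool(motion=[0, 0, 0, 1.6, 0, 4.5, 0, 0, 0, 0, 1.4, 0, 4.5, 0, 0, 0, 0, 1, 0, 4, 0, 0, 0, 0, 0, 0, 0, 0, 0, 0, 0, 0, 0, 0, 0, 0, 0, 0, 0, 0, 0, 0, 0, 0, 0, 0, 0, 0, 0, 0, 0, 0, 0, 0, 0, 0])

```text
time: 6.6
tool_pos: [424.8, 236.7, 42.2]
tcp_rot: [0.039, 0.999, 0.001, -0.0]
force: [-1.2, -0.6, 0.5]
gripper_width: 0.007
```

```bash
python3 s.py L 60 55 50 45 40 ; python3 v.py pics/f.png 340 130 185 90
```

```text
6.6 [424.8 236.7  42.2] [-1.2 -0.6  0.5]
u,v,ztip -114.58096295831464 0.2329434735492865 23.18897592999992
60.0 [ 0.1 -0.   0.1 -1.5 -0.2 -7.5]
55.0 [ 0.   0.   0.  -3.8 -0.  -9.9]
50.0 [ 0.   0.   0.  -4.8  0.  -9.6]
45.0 [ 0.   0.   0.  -5.9 -0.  -9.2]
40.0 [ 0.   0.   0.  -7.   0.  -8.8]
```

View pics/f.png

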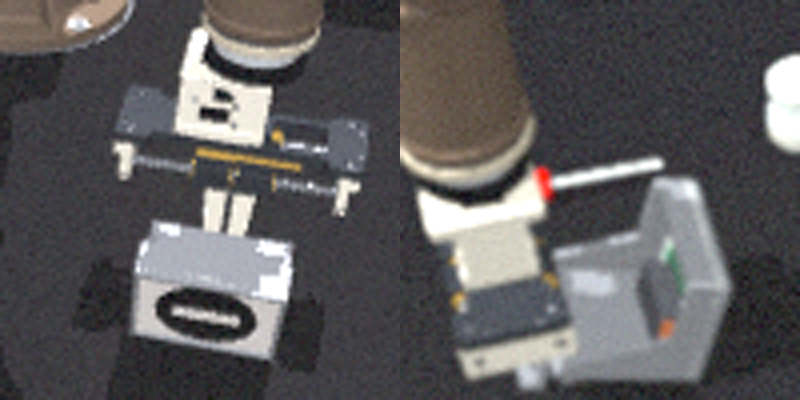

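The underside with its stamp is fully visible, and the tip height puts the tilt at about 63°. Now I'll let it down along the same arc.

Request:
servo_tool(motion=[0, 0, 0, -1, 0, -4, 0, 0, 0, 0, -1.5, 0, -4.5, 0, 0, 0, 0, -1.9, 0, -4.9, 0, 0, 0, 0, -2, 0, -4.9, 0, 0, 0, 0, -2.4, 0, -4.8, 0, 0, 0, 0, -2.4, 0, -4.8, 0, 0, 0, 0, -2.9, 0, -4.6, 0, 0, 0, 0, -2.9, 0, -4.6, 0])

```text
time: 7.7
tool_pos: [443.2, 235.4, 82.3]
tcp_rot: [0.039, 0.999, 0.001, -0.0]
force: [-0.9, -0.1, 0.8]
gripper_width: 0.008
```

```bash
python3 s.py L 40 35 30 25 20 15 10 5 0
```

```text
7.7 [443.2 235.4  82.3] [-0.9 -0.1  0.8]
u,v,ztip -96.11932305185455 0.3862132092778593 63.27729799730501
40.0 [ 0.1 -0.   0.  -4.5 -0.4 -4.9]
35.0 [ 0.   0.   0.  -8.2  0.  -8.3]
30.0 [ 0.   0.   0.  -8.8 -0.  -7.2]
25.0 [ 0.   0.   0.  -8.2  0.  -5.7]
20.0 [ 0.   0.   0.  -8.6  0.  -4.8]
15.0 [ 0.   0.   0.  -8.9 -0.  -4. ]
10.0 [ 0.   0.   0.  -9.1  0.  -3.1]
5.0 [ 0.   0.   0.  -9.2 -0.  -2.3]
0.0 [ 0.   0.   0.  -9.2 -0.  -1.5]
```

Request:
servo_tool(motion=[0, 0, 0, -3.5, 0, -4, 0, 0, 0, 0, -4, 0, -4.2, 0, 0, 0, 0, -4.1, 0, -4.1, 0, 0, 0, 0, -4.4, 0, -3.6, 0, 0, 0, 0, -4.4, 0, -3.6, 0, 0, 0, 0, -4.1, 0, -2.9, 0, 0, 0, 0, -4.1, 0, -2.8, 0, 0, 0, 0, -4.3, 0, -2.4, 0])

```text
time: 8.7
tool_pos: [478.5, 232.8, 112.3]
tcp_rot: [0.039, 0.999, 0.001, 0.0]
force: [-0.5, 0.1, 3.4]
gripper_width: 0.005
```

```bash
python3 s.py L 20 15 10 5 0
```

```text
8.7 [478.5 232.8 112.3] [-0.5  0.1  3.4]
u,v,ztip -60.719782395670194 0.597909438585879 93.30579991444505
20.0 [ 0.1  0.   0.1 -3.  -0.6 -0.9]
15.0 [ 0.   0.   0.  -8.9 -0.  -4. ]
10.0 [ 0.   0.   0.  -9.1  0.  -3.1]
5.0 [ 0.   0.   0.  -9.2 -0.  -2.3]
0.0 [ 0.   0.   0.  -9.2 -0.  -1.5]
```

Request:
servo_tool(motion=[0, 0, 0, -4.5, 0, -2, 0, 0, 0, 0, -4.5, 0, -2, 0, 0, 0, 0, -4.5, 0, -1.8, 0, 0, 0, 0, -4.6, 0, -1.7, 0, 0, 0, 0, -4.6, 0, -1.5, 0, 0, 0, 0, -4.6, 0, -1.3, 0, 0, 0, 0, -4.6, 0, -1.2, 0, 0, 0, 0, -3, 0, -1, 0])

```text
time: 9.7
tool_pos: [517.0, 229.7, 125.7]
tcp_rot: [0.039, 0.999, 0.001, 0.001]
force: [0.4, -0.5, -0.0]
gripper_width: 0.002
```

```bash
python3 s.py L 0
```

```text
9.7 [517.  229.7 125.7] [ 0.4 -0.5 -0. ]
u,v,ztip -22.074030623420125 0.518921366911407 106.65706143524375
0.0 [ 0.1  0.1  0.  -0.6 -0.5  1.7]
```

Request:
servo_tool(motion=[0, 0, 0, 0, 0, -40, 0, 0, 0, 0, 0, 0, -40, 0])

```text
time: 9.95
tool_pos: [514.6, 228.4, 203.9]
tcp_rot: [0.039, 0.999, -0.001, -0.003]
force: [0.5, -0.5, -0.2]
gripper_width: 0.006
```

Request:
servo_tool(motion=[0, 0, 0, -1, -46, 0, 0, 0, 0, 0, -1, -46, 0, 0, 0, 0, 0, -1, -46, 0, 0, 0, 0, 0, -1, -46, 0, 0, 0, 0, 0, -1, -46, 0, 0, 0, 0, 0, -1, -46, 0, 0, 0, 0, 0, -1, -46, 0, 0, 0, 0, 0, -1, -46, 0, 0])

```text
time: 10.95
tool_pos: [493.7, -144.0, 205.7]
tcp_rot: [0.034, 0.999, 0.002, -0.003]
force: [-0.1, -0.1, -0.8]
gripper_width: 0.005
```

Request:
servo_tool(motion=[0, 0, 0, 0, 0, 0, 0, 0, 0, 0, 0, 0, 0, 0])

```text
time: 11.2
tool_pos: [492.3, -147.3, 205.4]
tcp_rot: [0.037, 0.999, 0.001, -0.004]
force: [-0.2, 0.5, 0.4]
gripper_width: 0.006
```

```bash
python3 - <<'E'
from plant import r
from h import *
st=r.state(); print(st["time"],st["tool_pos"],st["force"]); print(step(st,goal("R",-20,115)))
i=r.get_image("wrist");cv2.imwrite("pics/w2.png",i)
C=cam(r,"wrist",st)
print(proj(C,[goal("R",-u,105)[0]-[0,0,19] for u in(0,33)]))
E
python3 v.py pics/flat.png 340 150 205 100
```

```text
11.2 [ 492.28662426 -147.32972695  205.36239736] [-0.15091869  0.51777534  0.36215327]
[  0.1  -0.4   0.6  -3.4 -14.5  71.3]
[[302.81921789 229.20691897]
 [302.61256232 195.39038712]]
```

View pics/w2.png

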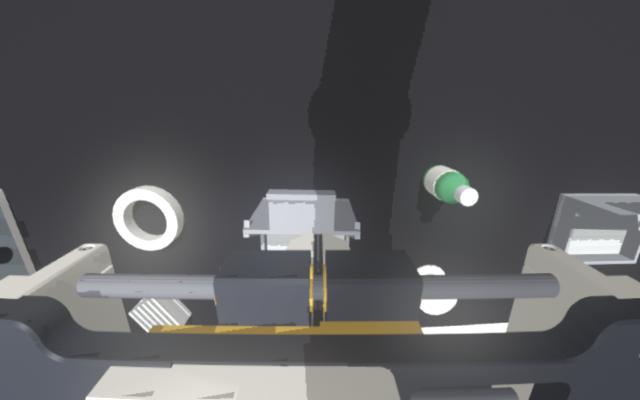

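The right crate's tab has its lip at (303,195), matching the prediction of (302.6,195.4). Descending.

Request:
servo_tool(motion=[0, 0, 0.5, -1.7, -7, 20, 0, 0, 0, 0, -1.7, -7, 20, 0, 0, 0, 0, 0, 0, 18, 0, 0, 0, 0, 0, 0, 9, 0, 0, 0, 0, 0, 0, 4, 0, 0, 0, 0, 0, 0, 1, 0])

```text
time: 12.1
tool_pos: [496.8, -155.0, 132.4]
tcp_rot: [0.035, 0.999, 0.002, -0.002]
force: [0.7, 0.2, -0.1]
gripper_width: 0.003
```

```bash
python3 s.py R 0
```

```text
12.1 [ 496.8 -155.   132.4] [ 0.7  0.2 -0.1]
u,v,ztip -17.81816042004129 7.055944584662687 113.44298500842939
0.0 [ 0.2 -0.3  0.8  3.7 -7.   8.4]
```

Request:
servo_tool(motion=[0, 0, 0.8, 2, -5, 4, 0, 0, 0, 0, 0.5, -2, 2, 0, 0, 0, 0, 0, 0, 1.5, 0, 0, 0, 0, 1, 0, 1, 0])

```text
time: 12.6
tool_pos: [493.2, -162.5, 124.5]
tcp_rot: [0.043, 0.999, 0.002, -0.001]
force: [-0.0, 0.0, -0.5]
gripper_width: 0.007
```

```bash
python3 s.py R 0 5 10
```

```text
12.6 [ 493.2 -162.5  124.5] [-0.   0.  -0.5]
u,v,ztip -20.787901913259123 -0.7433231474350689 105.54498148013973
0.0 [ 0.2 -0.2 -0.1  0.7  0.7  0.5]
5.0 [ 0.   0.   0.   9.2 -0.   1.5]
10.0 [ 0.   0.   0.   9.2 -0.   2.3]
```

Start the same arc.

Request:
servo_tool(motion=[0, 0, 0, 1.5, 0, 1, 0, 0, 0, 0, 4, 0, 1, 0, 0, 0, 0, 4.5, 0, 1, 0, 0, 0, 0, 4.5, 0, 1.2, 0, 0, 0, 0, 4.5, 0, 1.4, 0])

```text
time: 13.22
tool_pos: [475.4, -160.9, 120.3]
tcp_rot: [0.043, 0.999, 0.002, 0.001]
force: [0.2, -0.5, 3.9]
gripper_width: 0.005
```

```bash
python3 s.py R 10 15 20 25 30
```

```text
13.225 [ 475.4 -160.9  120.3] [ 0.2 -0.5  3.9]
u,v,ztip -38.684954526508434 -0.6933426323876074 101.28904103060255
10.0 [ 0.2  0.1 -0.   1.2  0.7  0. ]
15.0 [0.  0.  0.  9.1 0.  3.1]
20.0 [ 0.   0.   0.   8.9 -0.   4. ]
25.0 [0.  0.  0.  8.6 0.  4.8]
30.0 [ 0.   0.   0.   8.2 -0.   5.7]
```

Request:
servo_tool(motion=[0, 0, 0, 4, 0, 1.4, 0, 0, 0, 0, 4.5, 0, 1.8, 0, 0, 0, 0, 4.5, 0, 2, 0, 0, 0, 0, 4.4, 0, 2.2, 0, 0, 0, 0, 4.3, 0, 2.4, 0, 0, 0, 0, 4.2, 0, 2.6, 0, 0, 0, 0, 4.1, 0, 2.9, 0, 0, 0, 0, 4.2, 0, 3.1, 0])

```text
time: 14.22
tool_pos: [437.6, -157.5, 100.1]
tcp_rot: [0.043, 0.999, 0.002, -0.0]
force: [-0.3, -0.4, 1.3]
gripper_width: 0.007
```

```bash
python3 s.py R 30 35 40 45 50
```

```text
14.225 [ 437.6 -157.5  100.1] [-0.3 -0.4  1.3]
u,v,ztip -76.63569239501307 -0.47489250223075535 81.1212023628904
30.0 [ 0.2 -0.  -0.  -2.   0.5 -2.5]
35.0 [0.  0.  0.  8.8 0.  7.2]
40.0 [ 0.   0.   0.   8.2 -0.   8.3]
45.0 [ 0.   0.   0.   7.  -0.   8.8]
50.0 [0.  0.  0.  5.9 0.  9.2]
```

Request:
servo_tool(motion=[0, 0, 0, 3.6, 0, 3, 0, 0, 0, 0, 4.1, 0, 3.8, 0, 0, 0, 0, 4, 0, 4, 0, 0, 0, 0, 3.7, 0, 4.2, 0, 0, 0, 0, 3.5, 0, 4.4, 0, 0, 0, 0, 3, 0, 4.5, 0, 0, 0, 0, 2.8, 0, 4.6, 0, 0, 0, 0, 2.6, 0, 4.7, 0])

```text
time: 15.22
tool_pos: [408.3, -154.8, 64.3]
tcp_rot: [0.043, 0.999, 0.002, -0.0]
force: [-0.3, -0.0, 1.2]
gripper_width: 0.007
```

```bash
python3 s.py R 55 60 64
```

```text
15.225 [ 408.3 -154.8   64.3] [-0.3 -0.   1.2]
u,v,ztip -106.02994689155791 -0.3395199709055016 45.33535679558629
55.0 [ 0.2 -0.  -0.   3.2  0.3  4.8]
60.0 [ 0.   0.   0.   3.8 -0.   9.9]
64.0 [0.  0.  0.  2.3 0.  8.1]
```

Request:
servo_tool(motion=[0, 0, 0, 2.2, 0, 4.5, 0, 0, 0, 0, 2, 0, 4.8, 0, 0, 0, 0, 1.8, 0, 4.8, 0, 0, 0, 0, 1.5, 0, 4.5, 0, 0, 0, 0, 1, 0, 4, 0, 0, 0, 0, 0, 0, 0, 0, 0, 0, 0, 0, 0, 0, 0, 0, 0, 0, 0, 0, 0, 0])

```text
time: 16.23
tool_pos: [398.9, -153.9, 39.8]
tcp_rot: [0.043, 0.999, 0.002, -0.001]
force: [-0.9, 0.3, 0.4]
gripper_width: 0.004
```

Request:
servo_tool(motion=[0, 0, 0, 0, 0, 0, 0, 0, 0, 0, 0, 0, 0, 0, 0, 0, 0, 0, 0, 0, 0])

```text
time: 16.6
tool_pos: [399.0, -153.9, 40.0]
tcp_rot: [0.043, 0.999, 0.002, -0.001]
force: [-0.6, 0.2, 0.1]
gripper_width: 0.006
```

```bash
python3 s.py R 60 55 50 45 40; python3 v.py pics/g.png 215 110 225 215
```

```text
16.6 [ 399.  -153.9   40. ] [-0.6  0.2  0.1]
u,v,ztip -115.37498097205847 -0.17695783507121426 20.981485562382346
60.0 [ 0.2 -0.1 -0.  -2.3  0.2 -9.7]
55.0 [ 0.   0.   0.  -3.8  0.  -9.9]
50.0 [ 0.   0.   0.  -4.8 -0.  -9.6]
45.0 [ 0.   0.   0.  -5.9 -0.  -9.2]
40.0 [ 0.   0.   0.  -7.   0.  -8.8]
```

View pics/g.png

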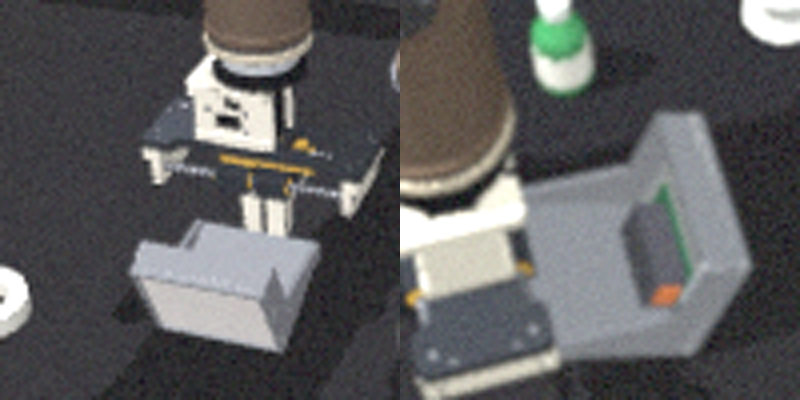

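The right crate is up at about 64° and its underside is plain white, so the left crate is confirmed as the stamped one. Letting this one down.

Request:
servo_tool(motion=[0, 0, 0, -1, 0, -4, 0, 0, 0, 0, -1.4, 0, -4.6, 0, 0, 0, 0, -1.8, 0, -4.9, 0, 0, 0, 0, -2, 0, -4.9, 0, 0, 0, 0, -2.3, 0, -4.8, 0, 0, 0, 0, -2.4, 0, -4.8, 0, 0, 0, 0, -2.8, 0, -4.6, 0, 0, 0, 0, -2.9, 0, -4.6, 0])

```text
time: 17.7
tool_pos: [416.2, -155.5, 79.8]
tcp_rot: [0.043, 0.999, 0.002, -0.001]
force: [-0.8, 0.8, 2.3]
gripper_width: 0.005
```

```bash
python3 s.py R 45 40 35 30 25
```

```text
17.7 [ 416.2 -155.5   79.8] [-0.8  0.8  2.3]
u,v,ztip -98.13485602560706 -0.35403638065421034 60.84775151368376
45.0 [ 0.2 -0.1 -0.1  0.5  0.3  1.5]
40.0 [ 0.   0.   0.  -7.   0.  -8.8]
35.0 [ 0.   0.   0.  -8.2  0.  -8.3]
30.0 [ 0.   0.   0.  -8.8 -0.  -7.2]
25.0 [ 0.   0.   0.  -8.2  0.  -5.7]
```

Request:
servo_tool(motion=[0, 0, 0, -3.5, 0, -4.2, 0, 0, 0, 0, -3.8, 0, -4.2, 0, 0, 0, 0, -4.1, 0, -4.1, 0, 0, 0, 0, -4.2, 0, -3.8, 0, 0, 0, 0, -4.4, 0, -3.6, 0, 0, 0, 0, -4.2, 0, -3.1, 0, 0, 0, 0, -4.1, 0, -2.8, 0, 0, 0, 0, -4.3, 0, -2.5, 0])

```text
time: 18.7
tool_pos: [451.1, -158.7, 110.4]
tcp_rot: [0.043, 0.999, 0.002, -0.001]
force: [-0.3, 0.4, 1.6]
gripper_width: 0.007
```

```bash
python3 s.py R 20 15 10 5 0
```

```text
18.7 [ 451.1 -158.7  110.4] [-0.3  0.4  1.6]
u,v,ztip -63.03756330736826 -0.5713638030490762 91.3505556757926
20.0 [ 0.2 -0.1 -0.1 -5.3  0.6 -2.8]
15.0 [ 0.   0.   0.  -8.9  0.  -4. ]
10.0 [ 0.   0.   0.  -9.1 -0.  -3.1]
5.0 [ 0.   0.   0.  -9.2  0.  -2.3]
0.0 [ 0.   0.   0.  -9.2  0.  -1.5]
```

Request:
servo_tool(motion=[0, 0, 0, -4.8, 0, -2.5, 0, 0, 0, 0, -4.8, 0, -2.3, 0, 0, 0, 0, -4.8, 0, -2.1, 0, 0, 0, 0, -4.8, 0, -1.8, 0, 0, 0, 0, -4.8, 0, -1.6, 0, 0, 0, 0, -4.8, 0, -1.4, 0, 0, 0, 0, -4.8, 0, -1.2, 0, 0, 0, 0, -4, 0, -1.2, 0])

```text
time: 19.7
tool_pos: [493.3, -162.4, 125.7]
tcp_rot: [0.043, 0.999, 0.002, 0.001]
force: [0.4, -0.8, -0.4]
gripper_width: 0.0
```

Request:
servo_tool(motion=[0, 0, 0, -2, 0, -2, 0, 0, 0, 0, 0, 0, -30, 0, 0, 0, 0, 0, 0, -45, 0, 0, 0, 0, 0, 0, 0, 0])

```text
time: 20.2
tool_pos: [494.0, -162.6, 203.9]
tcp_rot: [0.043, 0.999, 0.002, -0.001]
force: [0.2, 1.0, -0.6]
gripper_width: 0.006
```

```bash
python3 s.py R 0; python3 - <<'E'
from plant import r
from h import *
cv2.imwrite("pics/sc2.png",r.get_image("scene"));cv2.imwrite("pics/sd2.png",r.get_image("side"))
a=cv2.imread("pics/sc2.png");b=cv2.imread("pics/sd2.png")
cr=lambda i,x,y:cv2.resize(cv2.convertScaleAbs(i[y:y+75,x:x+100],alpha=1.5,beta=10),None,fx=4,fy=4,interpolation=cv2.INTER_CUBIC)
cv2.imwrite("pics/c2.png",np.vstack([np.hstack([cr(a,340,170),cr(b,215,120)]),np.hstack([cr(a,215,150),cr(b,258,235)])]))
E
```

```text
20.2 [ 494.  -162.6  203.9] [ 0.2  1.  -0.6]
u,v,ztip -20.05234340088175 -0.7921463482340415 184.87778294657917
0.0 [ 0.2 -0.2 -0.   1.2  0.5 79.9]
```

View pics/c2.png

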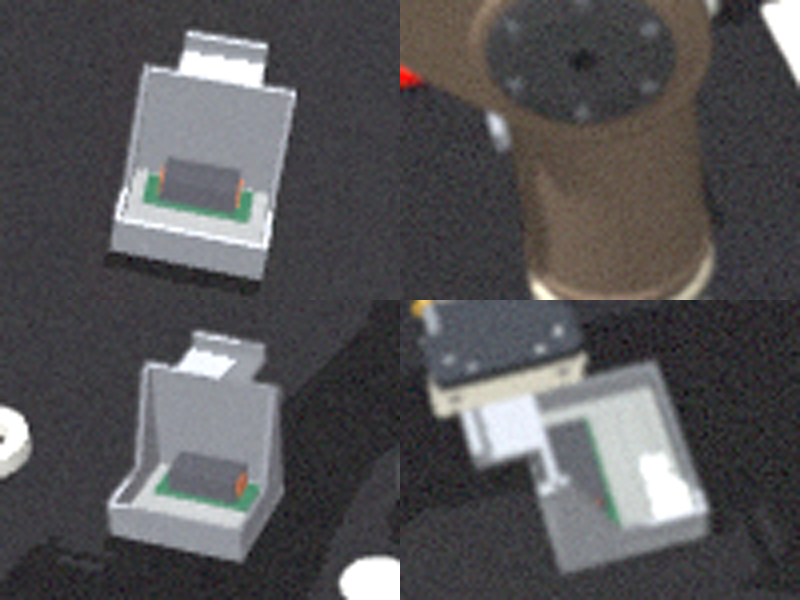

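Both crates stand flat again at the same pixels as before the tips: left crate far corners (112,248) and (262,278), right crate (110,530) and (242,560). Next I'll go over the stamped (left) crate with the fingers part open.

Request:
servo_tool(motion=[0, 0, 0, -9, 48, 0, 0.45, 0, 0, 0, -10, 48, 0, 0.45, 0, 0, 0, -10, 48, 0, 0.45, 0, 0, 0, -10, 48, 0, 0.45, 0, 0, 0, -10, 48, 0, 0.45, 0, 0, 0, -10, 48, 0, 0.45, 0, 0, 0, -10, 48, 0, 0.45, 0, 0, 0, -9, 48, 0, 0.45])

```text
time: 21.3
tool_pos: [599.9, 218.5, 187.9]
tcp_rot: [0.048, 0.999, -0.001, -0.014]
force: [0.9, -0.0, 0.3]
gripper_width: 0.448
```

Request:
servo_tool(motion=[0, 0, 0, 0, 0, 0, 0.45, 0, 0, 0, 0, 0, 0, 0.45])

```text
time: 21.55
tool_pos: [597.8, 222.7, 183.9]
tcp_rot: [0.045, 0.999, -0.002, -0.016]
force: [0.3, 0.0, -0.4]
gripper_width: 0.451
```

```bash
python3 - <<'E'
from plant import r
from h import *
st=r.state(); print(st["time"],st["tool_pos"],st["gripper_width"]); print(step(st,goal("L",66,18)))
E
```

```text
21.55 [597.81913703 222.66829674 183.86593856] 0.45093533079155024
[ -0.2  -1.9  -0.7 -11.7   1.  146.6]
```

Request:
servo_tool(motion=[0, -1.8, -0.7, -6, 1, 5, 0.45, 0, 0, 0, -2, 0, 20, 0.45, 0, 0, 0, 0, 0, 20, 0.45, 0, 0, 0, 0, 0, 15, 0.45, 0, 0, 0, 0, 0, 0, 0.45])

```text
time: 22.18
tool_pos: [604.2, 215.0, 119.5]
tcp_rot: [0.042, 0.999, -0.004, -0.002]
force: [-0.4, 0.0, 0.2]
gripper_width: 0.448
```

```bash
python3 - <<'E'
from plant import r
from h import *
st=r.state(); print(st["time"],st["tool_pos"],st["gripper_width"]); print(step(st,goal("L",66,18)))
E
```

```text
22.175 [604.15828961 214.98881434 119.50376878] 0.44797681551464463
[-0.5 -0.2 -0.4 -0.4  8.1 82.4]
```

Request:
servo_tool(motion=[-0.4, -0.2, -0.3, 0, 5, 12, 0.45, 0, 0, 0, 0, 2, 18, 0.45, 0, 0, 0, 0, 0, 14, 0.45, 0, 0, 0, 0, 0, 0, 0.45])

```text
time: 22.68
tool_pos: [605.1, 222.3, 73.2]
tcp_rot: [0.04, 0.999, -0.0, 0.0]
force: [-0.0, 0.9, 0.2]
gripper_width: 0.449
```

```bash
python3 - <<'E'
from plant import r
from h import *
st=r.state(); print(st["time"],st["tool_pos"],st["force"]); print(step(st,goal("L",66,18)))
C=cam(r,"wrist",st);cv2.imwrite("pics/w3.png",r.get_image("wrist"))
E
```

```text
22.675 [605.08014517 222.28182683  73.17300609] [-0.02681893  0.87366575  0.22921769]
[-0.   0.  -0.1  0.3  0.1 36.2]
```

Request:
servo_tool(motion=[0, 0, 0, 0, 0, 12, 0.45, 0, 0, 0, 0, 0, 12, 0.45, 0, 0, 0, 0, 0, 7, 0.45, 0, 0, 0, 0, 0, 2, 0.45, 0, 0, 0, 0, 0, 0, 0.45])

```text
time: 23.35
tool_pos: [606.1, 222.5, 39.1]
tcp_rot: [0.04, 0.999, 0.0, 0.001]
force: [-1.1, 0.0, -0.1]
gripper_width: 0.45
```

Request:
servo_tool(motion=[0, 0, 0, -3, 0, 0, 0.45, 0, 0, 0, -4, 0, 0, 0.45, 0, 0, 0, -4, 0, 0, 0.45, 0, 0, 0, -4, 0, 0, 0.45])

```text
time: 23.85
tool_pos: [621.3, 221.6, 39.7]
tcp_rot: [0.039, 0.999, 0.0, 0.001]
force: [-2.5, 0.3, 1.2]
gripper_width: 0.45
```

Contact shows at Fx −2.5 N with TCP x 621, so the far edge is about 13.5 mm ahead of the TCP. That leaves about 134 mm to push.

Request:
servo_tool(motion=[0, 0, 0, -7, 0, 0, 0.45, 0, 0, 0, -10, 0, 0, 0.45, 0, 0, 0, -11, 0, 0, 0.45, 0, 0, 0, -11, 0, 0, 0.45, 0, 0, 0, -11, 0, 0, 0.45, 0, 0, 0, -11, 0, 0, 0.45, 0, 0, 0, -11, 0, 0, 0.45, 0, 0, 0, -11, 0, 0, 0.45])

```text
time: 24.85
tool_pos: [709.6, 214.7, 39.8]
tcp_rot: [0.039, 0.999, 0.0, 0.0]
force: [-3.4, 1.1, 2.3]
gripper_width: 0.449
```

```bash
python3 - <<'E'
from plant import r
from h import *
st=r.state(); print(st["time"],st["tool_pos"],st["force"],R.from_quat(st["tcp_rot"]).as_matrix().round(3).tolist())
E
```

```text
24.85 [709.56863896 214.70851884  39.78259113] [-3.42319506  1.07297227  2.30939503] [[-0.997, 0.079, 0.001], [0.079, 0.997, 0.001], [-0.001, 0.001, -1.0]]
```

45 mm remain, minus a little for the stop lag.

Request:
servo_tool(motion=[0, 0, 0, -10, 0, 0, 0.45, 0, 0, 0, -10, 0, 0, 0.45, 0, 0, 0, -9, 0, 0, 0.45, 0, 0, 0, -7, 0, 0, 0.45, 0, 0, 0, -4, 0, 0, 0.45, 0, 0, 0, -2, 0, 0, 0.45, 0, 0, 0, 0, 0, 0, 0.45])

```text
time: 25.72
tool_pos: [754.9, 211.0, 39.8]
tcp_rot: [0.04, 0.999, 0.0, 0.0]
force: [-1.8, -0.4, 0.3]
gripper_width: 0.45
```

Request:
servo_tool(motion=[0, 0, 0, 6, 0, 0, 0.45, 0, 0, 0, 6, 0, -3, 0.45, 0, 0, 0, 0, 0, -25, 0.45, 0, 0, 0, 0, 0, -40, 0.45, 0, 0, 0, 0, 0, -50, 0.45, 0, 0, 0, 0, 0, -50, 0.45, 0, 0, 0, 40, 0, -30, 0.45, 0, 0, 0, 0, 0, 0, 0.45])

```text
time: 26.72
tool_pos: [699.7, 215.2, 245.2]
tcp_rot: [0.039, 0.999, 0.001, 0.002]
force: [-0.8, 0.4, -0.4]
gripper_width: 0.447
```

```bash
python3 v.py pics/z.png 345 190 270 90
```

```text
(no output)
```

View pics/z.png

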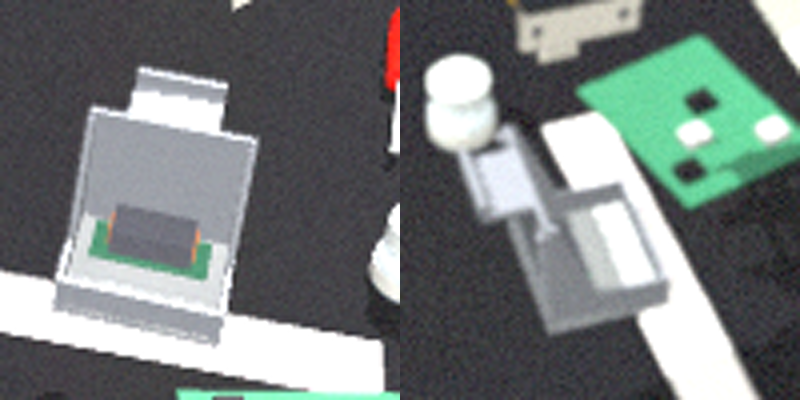

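The crate's far edge lies over the strip, with far bottom corners at (55,312) and (218,345) in the scene crop. A numeric check follows.

```bash
python3 - <<'E'
from plant import r
from h import *
p=onplane(cam(r,"scene"),np.array([(55,312),(218,345)])/4+np.array([345,190])-.375,0)[:,:2]
q=onplane(cam(r,"side"),np.array([(265,300)])/4+np.array([270,90])-.375,0)[:,:2]
m=p.mean(0); d=p[1]-p[0]
print(p.round(),q.round(),"toe",m,"yaw",-np.arctan2(d[0],d[1]))
for c in((761.7,6.7),(764.7,10.9)): print("dx",(m-c)@[.9996,-.028])
s=r.state();print(s["time"],s["force"],s["tool_pos"])
E
```

```text
[[767. 158.]
 [772. 264.]] [[768. 166.]] toe [769.12420546 210.9979346 ] yaw -0.04911873238466596
dx 1.7008936070220402
dx -1.1803063929779594
26.825 [-0.16317471  0.18342997 -1.12391239] [700.6618132  213.51462324 241.88626753]
```

The far edge is within about 2 mm of the centre line and within about 0.05 rad of square, and the arm is clear. Handing in.

```bash
python3 -c "
from plant import r
print(r.finish_job())"
```

```text
the job is handed in; nothing more can be done
None
```

I finished the job and handed it in at about 27 s of the 72 s allowed; the hand-in reports no verdict.

- **Tipping:** I tipped each crate by its tab to an estimated 63–64°, from fingertip height and the geometry. I held the left one about 0.6 s and the right one about 0.8 s, then let both down slowly. The stamp was under the left crate; the right underside was plain white. After both tips, the crates stood flat at the same pixels as before.
- **Push:** I pushed the left crate ahead from inside its far wall, at about 2–3 N.
- **Last check:** The middle of the far edge measures between 1.2 mm short of and 1.7 mm past the line's centre, depending on which camera's fit of the line is used. Its yaw is about 0.02–0.05 rad from square. The crate stands flat, and the gripper is well above and touching nothing.

**Less certain:**
- **First touch:** the first touch on the left tab read about 40 N for a moment, against the 3–9 N stated for tipping and the 100 N limit. I could see no harm from it.
- **Not re-measured at the end:** I did not re-measure the right crate after the push. I never measured the bystanders' positions afterwards, but the arm did not go near them.

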